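# Build up two pump rotors on their assembly stands

## Robot

A 6-joint arm with a two-finger parallel gripper is mounted at the origin on the work surface. World frame = base frame: x ahead of the robot, y to its left, z up, the work surface at z = 0. Lengths are in m, angles in rad, forces in N, time in s.
With the tool pointing down it reaches from about 0.225 to 0.875 m from the base axis. Payload 3.4 kg.
Tool frame: the origin (TCP) lies between the finger pads; the fingertips stand 8 mm ahead of it and the grasp point (between the pads) lies 11 mm behind it; z points along the fingers, y is the line along which they close (so a half turn about z gives the same grasp; the last joint's range is limited). The gripper opens to 85 mm and grips with 20 to 120 N. Pads are 22 mm wide; open, the fingers measure 114 mm over their backs; the gripper's body (76 mm by 85 mm) begins 54 mm behind the grasp point. The pads swing forward as they close: fully open they stand 13 mm farther back than shut.
Start: joints at [-1.453, 0.276, 1.505, -0, 1.361, -0.121], TCP at [0.136, -0.559, 0.239] pointing down, gripper open.
Joint ranges: [-2.89, 2.89], [-0.75, 2.08], [0.22, 2.7], [-1.18, 4.32], [0.11, 2.71], [-2.7, 2.7]. Speed limits (rad/s): [2.57, 2.57, 3.14, 3.14, 3.14, 3.14].

## Interface

Orientations are given as a unit quaternion [w, x, y, z].
In Python, from rig import manip, optics, finder gives the robot as it stands.
- The arm moves only by the tool servo_tool, never from a script. Its argument "increments" is a list of rows, each a list of 7 numbers: the shift along the tool's x, y, z in cm, then the turn, a rotation vector about the tool's x, y, z in degrees, then the closure, from -1 (fully open) to 1 (shut). In form: [[x, y, z, rx, ry, rz, gripper], ...]. A call has exactly 5 rows; each row shifts and turns the commanded pose from where the row before left it, along the tool's axes as they then stand; what a row does not reach is not made up. A row lasts 1/10 s, in which the tool goes at most 50 mm and 8.59 degrees, less where a joint would pass 70% of its speed; a pose out of reach is approached as far as the arm can. A call is refused whole if a number of a shift passes 5 or a number of a turn 8.59, either way. A call with a gripper value outside its range is refused whole. The fingers move at their own pace and stop on an object; "squeeze" is the grip in N (left out, the last holds). Time passes only in rows, so rows that do not move let the fingers close, or fill a call up. It gives the time, the measured TCP pose, the force, the opening and the grip force at its end, in the units of the state.
- manip.get_state(): the state, without advancing time (a new reading comes with each control period).
- optics.get_image(name): name is "scene" or "top" or "wrist"; returns the picture (384x512x3 uint8, red, green, blue); there is no depth.
- optics.get_calibration(name): a dict with "fov_y" (degrees; the focal length in pixels is half the picture's height over the tangent of half this angle, whatever the lens; pixels are square), "cx", "cy" (the principal point, pixels), "world_to_cam" (4x4, takes a point from world to camera coordinates). Camera axes: x right, y down, z forward; pixel columns grow to the right and rows downward; lengths in m; the calibration is good to about 2 mm. A picture is of the moment at which its call begins: read the wrist's pose just before it. get_calibration takes no time and is no camera call; for the wrist camera it gives the pose at the moment of the call.
- manip.sign_off(): hands the job in; it is judged then, once.
Trained networks look in the newest picture that a camera, given by its name, has taken for a name from the list of things; names that differ only in an ending like _2 or _b are one class to them, and where a whole thing is asked for, a point or a joint stands for the part that bears it (a point fixed in the world has none). Each returns a list of dicts, best first, with "p" (0 to 1); they miss things now and then, are a little off and sometimes report something else, mostly with a low value. They report only what shows in the picture. A call takes as long as a camera call.
- finder.silhouettes(label, camera): "region" (384x512 bool, what is visible of it) and "box" ([centre column, centre row, width, height] in pixels, round what is visible of it).
- finder.tip_of(label, camera): "at" ([column, row] in pixels: a listed point, or the origin of a listed thing).
The state is a dict: "clock": time; "qpos": joint angles; "qd": joint speeds; "effort": joint torques, N m; "position": TCP position; "ee_rot": TCP orientation; "contact_force": force on the tool from outside, world axes, zero at the start; "moment": the same for the moment, N m; "width": finger opening in m; "gripper_force": force on a finger pad.
Only numpy, scipy, OpenCV 4.12 (cv2) and the standard library are available. Lean on these libraries where they do the work, as an engineer would, in place of code of your own. Each camera call takes 0.05 s, during which the arm holds its last target. There are 200 camera calls.

## Task

Build up the two pump rotors on the assembly stands by threading the parts over the upright pins. On the stand with the tall pin and square foot put the large gear first, then the plain sleeve, then the bearing on top; on the stand with the short pin and round foot put the small gear first, then the hexagon nut. Each part must sit flat on the one below it, and everything must be let go of and at rest.

Things in the scene. Friction and masses are not known exactly. Their poses are not given: they have to be found in the camera images.
- big_gear: Large dark steel spur gear: 58 mm across the tips of its 20 teeth, 18 mm thick, about 0.26 kg. Lies flat on the bench; origin at the centre of its underside, z up. Upright through-bore 22 mm across. Graspable across the teeth anywhere.
- small_gear: Small dark steel spur gear: 42 mm across the tips of its 14 teeth, 18 mm thick, about 0.11 kg. Lies flat on the bench; origin at the centre of its underside, z up. Upright through-bore 22 mm across. Graspable across the teeth anywhere.
- sleeve: Plain smooth steel sleeve (round tube): 36 mm outside diameter, 24 mm tall, standing on end, about 0.12 kg. Stands upright on the bench; origin at the centre of its underside, z up. Upright through-bore 22 mm across. Parts and stands are 110 mm or more apart, centre to centre; other small things among them are under 40 mm tall and leave 60 mm free around each centre.
- bearing: Ball bearing: smooth steel ring 48 mm outside diameter, 14 mm thick, bright outer and inner races with a black seal ring between, about 0.13 kg. Lies flat on the bench; origin at the centre of its underside, z up. Upright through-bore 22 mm across.
- hex_nut: Large steel hexagon nut: 40 mm across flats (46 mm across corners), 16 mm thick, about 0.12 kg. Lies flat on the bench; origin at the centre of its underside, z up. A pair of opposite flats faces along its own +x and -x axes, the other flats every 60 degrees. Through-bore hexagonal, 22 mm across flats.
- tall_stand: Fixed stand: grey square foot 76 x 76 mm, 12 mm thick, with an upright round steel pin 16 mm in diameter at its centre; pin's end 62 mm above the bench, its top 8 mm tapered to 8 mm diameter. Origin on the bench under the pin; z up. Properly loaded, the undersides of large gear, sleeve and bearing lie 12, 30 and 54 mm above the bench.
- short_stand: Fixed stand: grey round foot 76 mm in diameter, 12 mm thick, with an upright round steel pin 16 mm in diameter at its centre; pin's end 42 mm above the bench, its top 8 mm tapered to 8 mm diameter. Origin on the bench under the pin; z up. Properly loaded, the undersides of small gear and hexagon nut lie 12 and 30 mm above the bench.

How it is judged:
By the outcome, as a careful person would: the job done as asked, in the order asked, and still so for the second after the job is handed in, with the robot touching nothing.
It also fails if it takes over 115 s, if anything falls off the work surface, if the arm or the gripper's body presses on something with over 40 N, if the wrist force passes 120 N, or if a joint passes its speed limit or range.

## Working session

There is one attempt and no reset: what is moved stays moved. The work goes in short steps, Python scripts to look and compute and a tool call to move; the robot and the scene stay as the last step left them, time stands still between calls to the robot, and variables do not carry over. Pictures are saved under pics/ and viewed, at most 14 in all, crops included, and the job is handed in when it is done.

Besides the shell and the picture viewer there is one more tool, called after "Emit:" as a command line: name --pt "numbers of a row" for each row, then --argument value for the rest. servo_tool: Moves the arm, as the interface text tells. Its arguments: {"type":"object","properties":{"increments":{"type":"array","items":{"type":"array","items":{"type":"number"}}},"squeeze":{"type":"number"}},"required":["increments"]}

```bash
ls; mkdir -p pics
cat > h.py <<'E'
import numpy as np, cv2
from rig import manip, optics, finder
def ray(cam,px,z):
    c=optics.get_calibration(cam); f=192/np.tan(np.radians(c["fov_y"]/2))
    M=np.array(c["world_to_cam"]); R=M[:3,:3]; o=-R.T@M[:3,3]
    d=R.T@np.array([(px[0]-c["cx"])/f,(px[1]-c["cy"])/f,1])
    return o+d*(z-o[2])/d[2]
def save(cam,name):
    im=optics.get_image(cam); cv2.imwrite("pics/"+name,im[:,:,::-1]); return im
E
python3 - <<'E'
from h import *
s=manip.get_state(); print(s)
for c in ("top","scene"):
    save(c,c+"1.png")
    print({k:(np.round(v,3).tolist()) for k,v in optics.get_calibration(c).items()})
    for n in "big_gear small_gear sleeve bearing hex_nut tall_stand short_stand".split():
        for d in finder.tip_of(n,c)[:2]:
            print(c,n,round(d["p"],2),np.round(d["at"]),np.round(ray(c,d["at"],0),3))
E
```

```text
pics
{'clock': 0.0, 'qpos': array([-1.45298705e+00,  2.76588053e-01,  1.50612847e+00, -3.31623333e-05,
        1.36071532e+00, -1.21029054e-01]), 'qd': array([ 0.00026227,  0.00042404, -0.00123523,  0.00150784, -0.00147895,
       -0.00115697]), 'effort': array([ 1.26322135e-03, -4.16766822e+01, -2.45801550e+01, -5.67819984e-05,
        1.11812650e-02,  4.44069315e-06]), 'position': array([ 0.13593583, -0.55816619,  0.23844553]), 'ee_rot': array([-9.19620837e-04,  9.92877168e-01,  1.19138928e-01, -1.47329600e-05]), 'contact_force': array([ 0.20773314, -0.3390804 , -0.87611652]), 'moment': array([ 0.01490077, -0.04939944,  0.03835179]), 'gripper_force': 0.0, 'width': 0.08535925638465103}
{'fov_y': 49.404, 'cx': 254.639, 'cy': 192.881, 'world_to_cam': [[0.011, -1.0, 0.028, -0.024], [-0.99, -0.015, -0.142, 0.545], [0.143, -0.026, -0.989, 0.994], [0.0, 0.0, 0.0, 1.0]]}
top big_gear 0.81 [339. 228.] [ 0.464 -0.236  0.   ]
top small_gear 0.5 [217. 157.] [0.644 0.081 0.   ]
top sleeve 0.56 [300. 155.] [ 0.651 -0.135  0.   ]
top bearing 0.5 [356. 170.] [ 0.615 -0.283  0.   ]
top hex_nut 0.49 [241. 226.] [0.464 0.016 0.   ]
top tall_stand 0.97 [139. 160.] [0.632 0.282 0.   ]
top short_stand 0.71 [147. 233.] [0.445 0.252 0.   ]
{'fov_y': 53.569, 'cx': 256.757, 'cy': 196.669, 'world_to_cam': [[-0.535, 0.845, 0.003, 0.311], [0.653, 0.417, -0.632, -0.333], [-0.535, -0.336, -0.775, 1.112], [0.0, 0.0, 0.0, 1.0]]}
scene big_gear 0.81 [204. 148.] [ 0.468 -0.224  0.   ]
scene small_gear 0.9 [270. 263.] [0.656 0.079 0.   ]
scene sleeve 0.84 [185. 211.] [ 0.647 -0.139  0.   ]
scene bearing 0.86 [146. 180.] [ 0.625 -0.271  0.   ]
scene bearing 0.67 [291. 186.] [0.461 0.017 0.   ]
scene hex_nut 0.72 [289. 187.] [0.467 0.014 0.   ]
scene tall_stand 0.69 [382. 304.] [0.62  0.291 0.   ]
scene short_stand 0.64 [394. 230.] [0.454 0.255 0.   ]
```

Run:
```python
import cv2
im=cv2.imread("pics/top1.png")[110:290,90:420]; cv2.imwrite("pics/top1c.png",cv2.resize(im,None,fx=2.4,fy=2.4))
```

```text
(no output)
```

View pics/top1c.png

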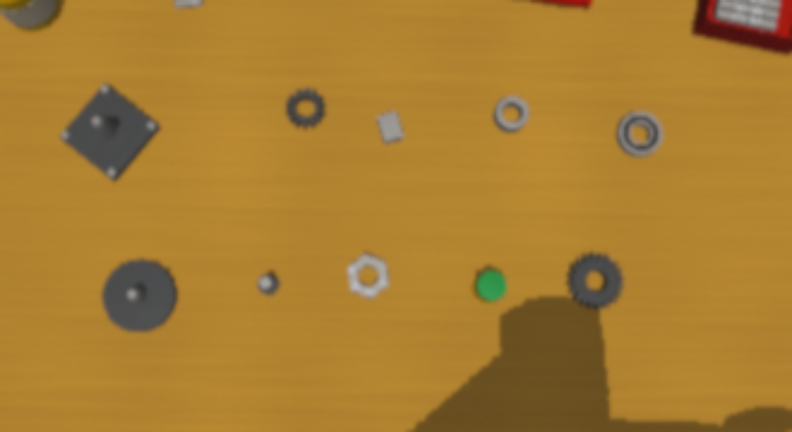

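View pics/scene1.png

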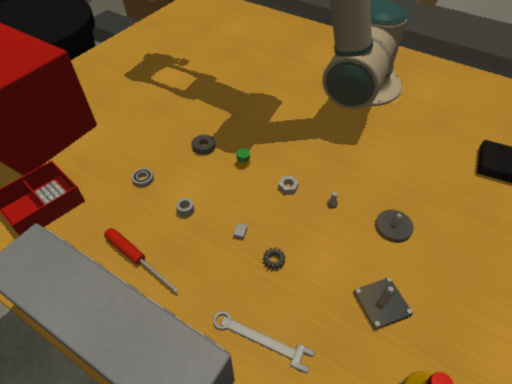

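The top view matches the network's positions: tall stand at about (139,160), short stand (147,233), nut (241,226), with flats facing ±y. The scene view agrees. I'll square the tool to the world axes and move over the large gear.

Emit:
servo_tool --pt "0 0 0 0 0 6.85 -1" --pt "0 0 0 0 0 6.85 -1" --pt "3.3 -3.3 0 0 0 0 -1" --pt "3.3 -3.3 0 0 0 0 -1" --pt "3.3 -3.3 0 0 0 0 -1"

```text
clock: 1.3
position: [0.2357, -0.4588, 0.2392]
ee_rot: [0.0, 1.0, -0.001, 0.0]
contact_force: [1.6, -0.3, 0.4]
width: 0.0852
gripper_force: 0.0
```

Emit:
servo_tool --pt "3.3 -3.3 0 0 0 0 -1" --pt "3.3 -3.3 0 0 0 0 -1" --pt "3.3 -3.3 0 0 0 0 -1" --pt "3.3 -3.3 0 0 0 0 -1" --pt "3.3 -3.3 0 0 0 0 -1"

```text
clock: 1.8
position: [0.4012, -0.2934, 0.2396]
ee_rot: [0.0, 1.0, -0.0, 0.0]
contact_force: [0.6, -0.8, 0.0]
width: 0.0853
gripper_force: 0.0
```

Emit:
servo_tool --pt "3.3 -3.3 0 0 0 0 -1" --pt "3.3 -3.3 0 0 0 0 -1" --pt "0 0 3 0 0 0 -1" --pt "0 0 3 0 0 0 -1" --pt "0 0 0 0 0 0 -1"

```text
clock: 2.3
position: [0.4639, -0.2266, 0.1759]
ee_rot: [-0.002, 1.0, 0.001, -0.004]
contact_force: [-0.4, 0.5, -0.3]
width: 0.0855
gripper_force: 0.0
```

```bash
cat >> h.py <<'E'
from scipy.spatial.transform import Rotation as Ro
def tool():
    s=manip.get_state(); R=Ro.from_quat(np.roll(s["ee_rot"],-1)); return s,R
def find(n,cam,zmid):
    """centre of silhouette, at mid height, plus network origin at z=0-side"""
    out=[]
    for d in finder.silhouettes(n,cam)[:1]:
        m=d["region"].astype(np.uint8); pts=cv2.convexHull(cv2.findNonZero(m))
        (x,y),r=cv2.minEnclosingCircle(pts); M=cv2.moments(pts); c=(M["m10"]/M["m00"],M["m01"]/M["m00"])
        out.append((round(d["p"],2),np.round(c),np.round(ray(cam,c,zmid)[:2],4)))
    return out
def delta(w):  # world target -> tool shift, cm
    s,R=tool(); return np.round(R.inv().apply(np.array(w)-s["position"])*100,2)
E
python3 - <<'E'
from h import *
s,R=tool(); print(s["clock"],s["position"],np.round(R.as_matrix(),3))
c=optics.get_calibration("wrist"); M=np.linalg.inv(c["world_to_cam"]); print(c["fov_y"],np.round(R.inv().apply(M[:3,3]-s["position"]),3)); print(np.round(R.as_matrix().T@M[:3,:3],2))
save("wrist","w1.png"); print(find("big_gear","wrist",.009)); print([(d["p"],ray("wrist",d["at"],0)) for d in finder.tip_of("big_gear","wrist")])
E
```

```text
2.3 [ 0.46391094 -0.22661832  0.17585882] [[ 1.     0.001 -0.007]
 [ 0.001 -1.     0.005]
 [-0.007 -0.005 -1.   ]]
64.27086190979003 [ 0.084 -0.001 -0.135]
[[-0.   -0.95 -0.32]
 [ 1.   -0.    0.  ]
 [-0.   -0.32  0.95]]
[(0.85, array([262., 169.]), array([ 0.4703, -0.2308]))]
[(0.94, array([ 0.47369124, -0.23138326,  0.        ]))]
```

View pics/w1.png

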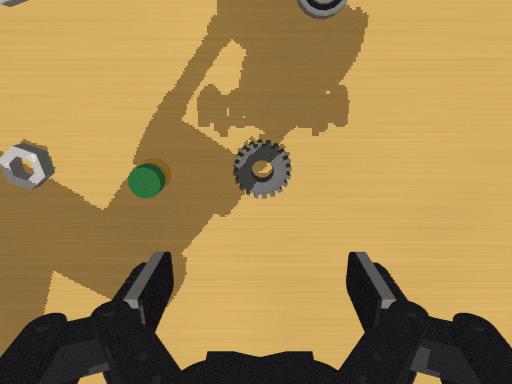

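The wrist view shows the large gear at (262,169) with clear space around it, and the green cap at (147,181). Descending onto the gear.

Emit:
servo_tool --pt "0.5 0.3 3.5 0 0 0 -1" --pt "0 0 3.5 0 0 0 -1" --pt "0 0 3 0 0 0 -1" --pt "0 0 2 0 0 0 -1" --pt "0 0 0 0 0 0 -1"

```text
clock: 2.95
position: [0.4703, -0.232, 0.0584]
ee_rot: [-0.001, 1.0, -0.001, -0.001]
contact_force: [-0.3, -0.7, -0.1]
width: 0.0851
gripper_force: 0.0
```

Run:
```python
from h import *
save("wrist","w2.png"); a=find("big_gear","wrist",.009);print(a); b=[ray("wrist",d["at"],0) for d in finder.tip_of("big_gear","wrist")];print(b)
s,R=tool(); print(s["clock"],s["position"],np.round(R.as_matrix(),3)[:,2]); print(delta([*a[0][2],.008]))
```

```text
[(0.94, array([254., 225.]), array([ 0.4687, -0.2286]))]
[array([ 0.47033374, -0.22799968,  0.        ])]
3.1 [ 0.4725522  -0.23315462  0.06123661] [ 0.003 -0.002 -1.   ]
[-0.4  -0.47  5.32]
```

Run:
```python
from h import *
T=[];P=[]
for i in range(3):
    optics.get_image("wrist"); 
    s,R=tool(); M=np.linalg.inv(optics.get_calibration("wrist")["world_to_cam"]); s2,_=tool()
    p=R.inv().apply(M[:3,3]-s["position"]); print(s["clock"],np.round(s["position"],4),np.round(s2["position"]-s["position"],4),np.round(M[:3,3],4),p.round(4),Ro.from_matrix(R.as_matrix().T@M[:3,:3]).as_rotvec().round(4))
print(R.as_matrix().round(4)); c=optics.get_calibration("wrist");print(c["cx"],c["cy"])
for n,z in (("big_gear",.009),): print(find(n,"wrist",z))
```

```text
3.15 [ 0.4726 -0.2331  0.0614] [0. 0. 0.] [ 0.556  -0.232   0.1969] [ 0.084  -0.0009 -0.1352] [-0.2589 -0.2579  1.5556]
3.2 [ 0.4725 -0.2329  0.0613] [0. 0. 0.] [ 0.5559 -0.2318  0.1968] [ 0.0839 -0.0008 -0.1352] [-0.2589 -0.2579  1.5557]
3.25 [ 0.4722 -0.2327  0.0611] [0. 0. 0.] [ 0.5558 -0.2316  0.1965] [ 0.084  -0.0009 -0.1352] [-0.2589 -0.2579  1.5557]
[[ 1.0e+00 -5.0e-04  3.0e-03]
 [-5.0e-04 -1.0e+00 -2.1e-03]
 [ 3.0e-03  2.1e-03 -1.0e+00]]
259.3919476974386 191.46313156105478
[(0.68, array([252., 226.]), array([ 0.4676, -0.2268]))]
```

Emit:
servo_tool --pt "-0.2 -0.3 2 0 0 0 -1" --pt "0 0 2 0 0 0 -1" --pt "0 0 1 0 0 0 -1" --pt "0 0 0 0 0 0 -1" --pt "0 0 0 0 0 0 -1"

```text
clock: 3.8
position: [0.4696, -0.2291, 0.0098]
ee_rot: [0.0, 1.0, -0.0, 0.0]
contact_force: [-0.8, -0.1, -0.4]
width: 0.0856
gripper_force: 0.0
```

Emit:
servo_tool --pt "0 0 0 0 0 0 1" --pt "0 0 0 0 0 0 1" --pt "0 0 0 0 0 0 1" --pt "0 0 0 0 0 0 1" --pt "0 0 0 0 0 0 1" --squeeze 50

```text
clock: 4.3
position: [0.4697, -0.2291, 0.0107]
ee_rot: [0.001, 1.0, -0.0, 0.001]
contact_force: [-1.0, 1.2, 5.7]
width: 0.0555
gripper_force: 51.5
```

Run:
```python
from h import *
im=save("wrist","w3.png"); s,R=tool(); print(s["position"],s["width"],s["gripper_force"],s["contact_force"])
for n in ("tall_stand","short_stand"): print(n,find(n,"top",.006),[ray("top",d["at"],0) for d in finder.tip_of(n,"top")])
```

```text
[ 0.46970624 -0.22913325  0.01067609] 0.05519461426502888 51.51888309046626 [-1.31346621  1.07418422  6.07398828]
tall_stand [(0.86, array([135., 164.]), array([0.6187, 0.2884]))] [array([0.63166648, 0.28163907, 0.        ])]
short_stand [(0.65, array([148., 232.]), array([0.4454, 0.2481]))] [array([0.44466637, 0.2521735 , 0.        ])]
```

View pics/w3.png

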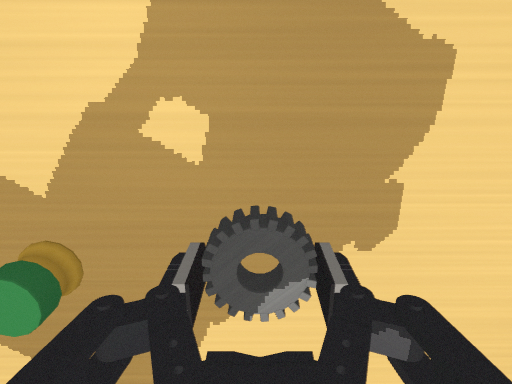

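The gear is gripped, centred between the pads, with its bore at about (260,270). Lifting and travelling to just short of the tall stand.

Emit:
servo_tool --pt "0 0 -3 0 0 0 1" --pt "0 0 -4 0 0 0 1" --pt "0 0 -4 0 0 0 1" --pt "0 0 -4 0 0 0 1" --pt "0.8 -3.9 0 0 0 0 1"

```text
clock: 5.05
position: [0.4812, -0.1954, 0.1654]
ee_rot: [0.005, 1.0, -0.002, 0.006]
contact_force: [2.4, 0.3, -1.6]
width: 0.0553
gripper_force: 54.8
```

Emit:
servo_tool --pt "0.9 -4 0 0 0 0 1" --pt "0.9 -4 0 0 0 0 1" --pt "0.9 -4 0 0 0 0 1" --pt "0.9 -4 0 0 0 0 1" --pt "0.9 -4 0 0 0 0 1"

```text
clock: 5.55
position: [0.5219, 0.0118, 0.1593]
ee_rot: [0.0, 1.0, -0.0, -0.0]
contact_force: [1.5, -1.5, -2.3]
width: 0.0547
gripper_force: 54.8
```

Emit:
servo_tool --pt "0.9 -4 0 0 0 0 1" --pt "0.9 -4 0 0 0 0 1" --pt "0.9 -4 0 0 0 0 1" --pt "0.9 -4 0 0 0 0 1" --pt "0.9 -4 0 0 0 0 1"

```text
clock: 6.05
position: [0.5669, 0.2118, 0.1591]
ee_rot: [0.0, 1.0, 0.0, -0.0]
contact_force: [0.4, -0.4, -2.5]
width: 0.0554
gripper_force: 54.8
```

Emit:
servo_tool --pt "0.9 -4 0 0 0 0 1" --pt "0.7 -3.5 0 0 0 0 1" --pt "0 0 0 0 0 0 1" --pt "0 0 0 0 0 0 1" --pt "0 0 0 0 0 0 1"

```text
clock: 6.55
position: [0.5826, 0.2841, 0.1589]
ee_rot: [0.001, 1.0, -0.0, -0.001]
contact_force: [-0.6, -0.3, -3.7]
width: 0.0552
gripper_force: 54.9
```

Run:
```python
from h import *
im=save("wrist","w4.png"); s,R=tool(); print(s["clock"],s["position"],R.as_matrix()[:,2].round(4))
print(find("tall_stand","wrist",.006),[ray("wrist",d["at"],0) for d in finder.tip_of("tall_stand","wrist")])
g=find("big_gear","wrist",s["position"][2]+.0); print(g, delta([*g[0][2],s["position"][2]]))
```

```text
6.6 [0.58279974 0.28384222 0.15909253] [-9.e-04 -1.e-03 -1.e+00]
[(0.61, array([254., 137.]), array([0.6225, 0.2894]))] [array([0.62048084, 0.28888235, 0.        ])]
[(0.61, array([259., 264.]), array([0.5818, 0.2847]))] [-0.14 -0.08  0.04]
```

View pics/w4.png

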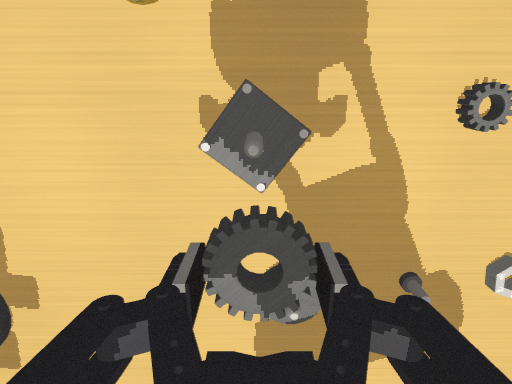

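The foot's screws show at (247,89), (304,134), (261,187) and (206,147). The pin's top is at (254,151), and the held gear's bore is at about (260,270).

Run:
```python
from h import *
p=[ray("wrist",q,.013)[:2] for q in [(247,89),(304,134),(261,187),(206,147)]]; print(np.mean(p,0).round(4), np.round(p,3).tolist())
print(ray("wrist",(253.5,152),.062).round(4))
z=manip.get_state()["position"][2]
for v in (268,271): print(ray("wrist",(260,v),z+.007).round(4), manip.get_state()["position"][:2])
print([ (n,find(n,"wrist",zz)) for n,zz in (("small_gear",.009),("hex_nut",.008),("short_stand",.006))])
```

```text
[0.6205 0.289 ] [[0.666, 0.295], [0.626, 0.244], [0.575, 0.283], [0.615, 0.334]]
[0.6198 0.2891 0.062 ]
[0.5842 0.2845 0.1664] [0.5832362  0.28393348]
[0.5825 0.2845 0.1664] [0.5832362  0.28393348]
[('small_gear', [(0.63, array([485., 106.]), array([0.6502, 0.0808]))]), ('hex_nut', [(0.65, array([500., 276.]), array([0.471 , 0.0212]))]), ('short_stand', [(0.85, array([298., 309.]), array([0.4265, 0.2415]))])]
```

Emit:
servo_tool --pt "1.9 -0.25 0 0 0 0 1" --pt "1.85 -0.25 0 0 0 0 1" --pt "0 0 2.5 0 0 0 1" --pt "0 0 2 0 0 0 1" --pt "0 0 0 0 0 0 1"

```text
clock: 7.4
position: [0.6186, 0.289, 0.1108]
ee_rot: [0.001, 1.0, -0.0, -0.003]
contact_force: [-1.0, 0.0, -2.2]
width: 0.0553
gripper_force: 54.8
```

Emit:
servo_tool --pt "0 0 0 0 0 0 1" --pt "0 0 1 0 0 0 1" --pt "0 0 1 0 0 0 1" --pt "0 0 1 0 0 0 1" --pt "0 0 0 0 0 0 1"

```text
clock: 7.9
position: [0.6194, 0.2896, 0.0822]
ee_rot: [0.001, 1.0, -0.0, -0.002]
contact_force: [-1.2, -0.3, -3.3]
width: 0.0553
gripper_force: 54.8
```

Run:
```python
from h import *
im=save("wrist","w5.png"); s,R=tool(); print(s["clock"],s["position"],R.as_matrix()[:,2].round(4),s["contact_force"])
cv2.imwrite("pics/w5c.png",cv2.resize(im[180:384,130:390,::-1],None,fx=2,fy=2))
```

```text
7.95 [0.61995025 0.28986473 0.08306535] [-2.3e-03 -9.0e-04 -1.0e+00] [ 0.33214938  0.22917327 -2.8240241 ]
```

View pics/w5c.png

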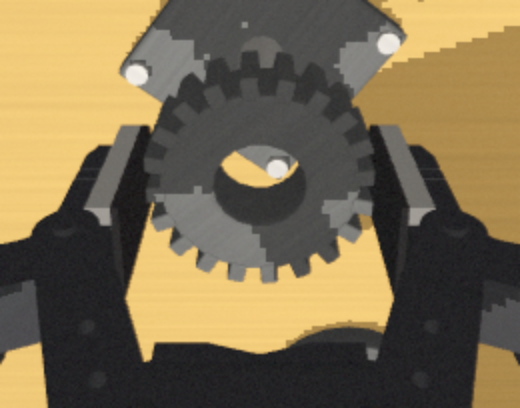

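Run:
```python
from h import *
s,R=tool(); print(s["position"])
for q,z in [((261,199),.012),((261,199),.062),((198.5,217.5),.013),((324,201.5),.013),((268.5,264),.013)]: print(q,z,ray("wrist",q,z).round(4))
print("gear",find("big_gear","wrist",s["position"][2]-.002))
```

```text
[0.61995025 0.28986473 0.08306535]
(261, 199) 0.012 [0.6275 0.2894 0.012 ]
(261, 199) 0.062 [0.6461 0.2897 0.062 ]
(198.5, 217.5) 0.013 [0.6135 0.335  0.013 ]
(324, 201.5) 0.013 [0.6259 0.2441 0.013 ]
(268.5, 264) 0.013 [0.5743 0.2835 0.013 ]
gear [(0.78, array([260., 264.]), array([0.6177, 0.2908]))]
```

The grey blob is the front of the pin's base (it projects to x=0.6275), so the stand centre is about (0.6197, 0.2895) and the gear is over it. Lowering and releasing.

Emit:
servo_tool --pt "0 0 1.2 0 0 0 1" --pt "0 0 1.2 0 0 0 1" --pt "0 0 1.2 0 0 0 1" --pt "0 0 1.2 0 0 0 1" --pt "0 0 0.6 0 0 0 1"

```text
clock: 8.5
position: [0.6197, 0.2897, 0.0281]
ee_rot: [0.001, 1.0, -0.0, -0.001]
contact_force: [-0.8, 0.1, -3.4]
width: 0.0553
gripper_force: 54.8
```

Emit:
servo_tool --pt "0 0 0.3 0 0 0 1" --pt "0 0 0.1 0 0 0 1" --pt "0 0 0 0 0 0 1" --pt "0 0 0 0 0 0 1" --pt "0 0 0 0 0 0 1"

```text
clock: 9.0
position: [0.6211, 0.2903, 0.0268]
ee_rot: [-0.0, 1.0, -0.0, 0.001]
contact_force: [-0.9, 0.2, -2.5]
width: 0.0549
gripper_force: 54.8
```

Emit:
servo_tool --pt "0 0 0.2 0 0 0 1" --pt "0 0 0.1 0 0 0 1" --pt "0 0 0.1 0 0 0 1" --pt "0 0 0 0 0 0 1" --pt "0 0 0 0 0 0 1"

```text
clock: 9.5
position: [0.6207, 0.2901, 0.0228]
ee_rot: [0.0, 1.0, -0.0, 0.0]
contact_force: [-0.7, -0.9, 2.8]
width: 0.0555
gripper_force: 55.3
```

Emit:
servo_tool --pt "0 0 0 0 0 0 -1" --pt "0 0 0 0 0 0 -1" --pt "0 0 0 0 0 0 -1" --pt "0 0 0 0 0 0 -1" --pt "0 0 -2 0 0 0 -1"

```text
clock: 10.0
position: [0.6187, 0.2893, 0.0395]
ee_rot: [0.001, 1.0, -0.0, -0.003]
contact_force: [-0.5, 0.3, -0.1]
width: 0.0852
gripper_force: 0.0
```

Emit:
servo_tool --pt "0 0 -3.5 0 0 0 -1" --pt "0 0 -3.5 0 0 0 -1" --pt "0 0 -3 0 0 0 -1" --pt "0.3 4.2 0 0 0 0 -1" --pt "0.3 4.2 0 0 0 0 -1"

```text
clock: 10.5
position: [0.6275, 0.2065, 0.1439]
ee_rot: [-0.0, 1.0, 0.001, 0.002]
contact_force: [0.5, 0.8, -0.7]
width: 0.0853
gripper_force: 0.0
```

Emit:
servo_tool --pt "0.3 4.3 0 0 0 0 -1" --pt "0.3 4.3 0 0 0 0 -1" --pt "0.3 4.3 0 0 0 0 -1" --pt "0.3 4.3 0 0 0 0 -1" --pt "0.3 4.3 0 0 0 0 -1"

```text
clock: 11.0
position: [0.6417, -0.0106, 0.1424]
ee_rot: [0.0, 1.0, -0.0, 0.0]
contact_force: [0.9, -0.0, -0.2]
width: 0.0852
gripper_force: 0.0
```

Emit:
servo_tool --pt "0.3 4.3 0 0 0 0 -1" --pt "0.3 4.3 0 0 0 0 -1" --pt "0 4.2 0 0 0 0 -1" --pt "0 0 2 0 0 0 -1" --pt "0 0 2 0 0 0 -1"

```text
clock: 11.5
position: [0.6482, -0.1392, 0.1025]
ee_rot: [0.0, 1.0, -0.002, 0.001]
contact_force: [-0.7, 0.5, -0.1]
width: 0.0853
gripper_force: 0.0
```

Emit:
servo_tool --pt "0 0 1 0 0 0 -1" --pt "0 0 0 0 0 0 -1" --pt "0 0 0 0 0 0 -1" --pt "0 0 0 0 0 0 -1" --pt "0 0 0 0 0 0 -1"

```text
clock: 12.0
position: [0.6484, -0.1367, 0.0934]
ee_rot: [0.0, 1.0, 0.0, 0.001]
contact_force: [-0.5, 0.6, 0.1]
width: 0.0855
gripper_force: 0.0
```

```bash
cat >> h.py <<'E'
def look(n,zm,zt,pic=None):
    if pic: save("wrist",pic)
    else: optics.get_image("wrist")
    s,R=tool(); print(s["clock"],s["position"].round(4),s["width"],s["contact_force"].round(1))
    a=find(n,"wrist",zm); b=[ray("wrist",d["at"],0).round(4) for d in finder.tip_of(n,"wrist")[:2]]; print(a,b)
    if a: print("shift",delta([*a[0][2],zt]))
E
python3 - <<'E'
from h import *
look("sleeve",.012,.012,"w6.png"); print(find("bearing","wrist",.007))
optics.get_image("top"); print(find("big_gear","top",.021))
E
```

```text
12.05 [ 0.6482 -0.1368  0.0933] 0.08542520512673518 [ 0.1 -0.4 -1.6]
[(0.93, array([263., 208.]), array([ 0.6451, -0.139 ]))] [array([ 0.6457, -0.1379,  0.    ])]
shift [-0.3   0.22  8.09]
[(0.62, array([440., 226.]), array([ 0.6276, -0.2798]))]
[(0.83, array([133., 163.]), array([0.6189, 0.2904]))]
```

View pics/w6.png

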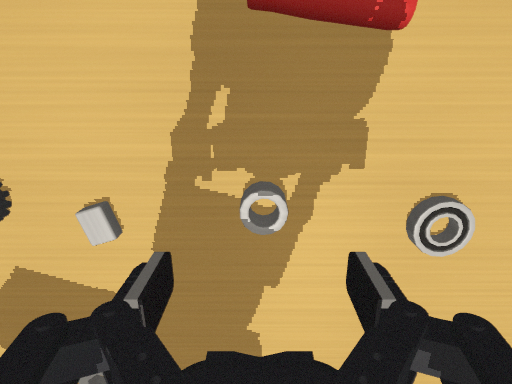

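The wrist view shows the sleeve at (264,210), the bearing at (441,226), and nothing in the way. The gear is at (0.619, 0.290), so it is on the stand. Grasping the sleeve.

Emit:
servo_tool --pt "-0.3 0.2 2.5 0 0 0 -1" --pt "0 0 2.5 0 0 0 -1" --pt "0 0 2 0 0 0 -1" --pt "0 0 1.1 0 0 0 -1" --pt "0 0 0 0 0 0 -1"

```text
clock: 12.8
position: [0.6435, -0.1385, 0.0096]
ee_rot: [-0.0, 1.0, -0.0, -0.002]
contact_force: [-0.1, -0.1, 0.2]
width: 0.0853
gripper_force: 0.0
```

Emit:
servo_tool --pt "0 0 0 0 0 0 1" --pt "0 0 0 0 0 0 1" --pt "0 0 0 0 0 0 1" --pt "0 0 0 0 0 0 1" --pt "0 0 0 0 0 0 1"

```text
clock: 13.3
position: [0.6455, -0.1391, 0.0128]
ee_rot: [0.0, 1.0, -0.0, 0.001]
contact_force: [-1.0, 1.1, 6.2]
width: 0.0344
gripper_force: 49.6
```

Run:
```python
from h import *
look("sleeve",.012,.012,"w7.png")
```

```text
13.35 [ 0.6454 -0.1392  0.0128] 0.034786883013207155 [-0.5  0.1  4.9]
[(0.63, array([259., 263.]), array([ 0.6445, -0.1383]))] [array([ 0.6447, -0.1374,  0.    ])]
shift [-0.09 -0.08  0.08]
```

Emit:
servo_tool --pt "0 0 -3 0 0 0 1" --pt "0 0 -4 0 0 0 1" --pt "0 0 -4 0 0 0 1" --pt "0 0 -2.7 0 0 0 1" --pt "-0.2 -4.2 0 0 0 0 1"

```text
clock: 13.95
position: [0.6465, -0.102, 0.1536]
ee_rot: [0.003, 1.0, -0.003, 0.006]
contact_force: [0.9, 0.1, -0.7]
width: 0.0344
gripper_force: 50.2
```

Emit:
servo_tool --pt "-0.2 -4.3 0 0 0 0 1" --pt "-0.2 -4.3 0 0 0 0 1" --pt "-0.3 -4.3 0 0 0 0 1" --pt "-0.3 -4.3 0 0 0 0 1" --pt "-0.3 -4.3 0 0 0 0 1"

```text
clock: 14.45
position: [0.6291, 0.1198, 0.1482]
ee_rot: [0.0, 1.0, -0.0, -0.0]
contact_force: [0.9, -0.7, -1.3]
width: 0.0344
gripper_force: 50.2
```

Emit:
servo_tool --pt "-0.3 -4.3 0 0 0 0 1" --pt "-0.3 -4.3 0 0 0 0 1" --pt "-0.3 -4.3 0 0 0 0 1" --pt "0 -4.3 0 0 0 0 1" --pt "0 0 2 0 0 0 1"

```text
clock: 14.95
position: [0.622, 0.297, 0.1308]
ee_rot: [-0.003, 1.0, 0.002, 0.003]
contact_force: [0.1, -0.9, -0.8]
width: 0.0348
gripper_force: 50.2
```

Emit:
servo_tool --pt "0 0 2 0 0 0 1" --pt "0 0 1 0 0 0 1" --pt "0 0 0 0 0 0 1" --pt "0 0 0 0 0 0 1" --pt "0 0 0 0 0 0 1"

```text
clock: 15.45
position: [0.6217, 0.29, 0.0995]
ee_rot: [-0.0, 1.0, -0.0, 0.001]
contact_force: [-0.3, 1.0, -0.7]
width: 0.0343
gripper_force: 50.2
```

Run:
```python
from h import *
im=save("wrist","w8.png"); s,R=tool(); print(s["clock"],s["position"].round(4),s["width"],s["contact_force"].round(1))
print(find("sleeve","wrist",s["position"][2]), find("big_gear","wrist",.021))
cv2.imwrite("pics/w8c.png",cv2.resize(im[130:384,130:390,::-1],None,fx=2,fy=2))
```

```text
15.5 [0.6216 0.29   0.0995] 0.03444596242356189 [ 0.4 -0.4 -1.3]
[(0.6, array([260., 262.]), array([0.6212, 0.2906]))] [(0.66, array([260., 204.]), array([0.6225, 0.2907]))]
```

View pics/w8c.png

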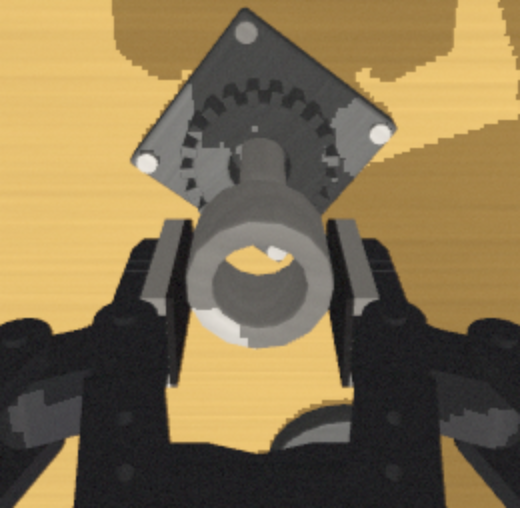

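The crop shows the gear seated around the pin on the foot and the sleeve lined up in front of the pin. Lowering the sleeve.

Emit:
servo_tool --pt "-0.1 0 1.2 0 0 0 1" --pt "0 0 1.2 0 0 0 1" --pt "0 0 1.2 0 0 0 1" --pt "0 0 1.2 0 0 0 1" --pt "0 0 0.6 0 0 0 1"

```text
clock: 16.1
position: [0.6186, 0.2897, 0.0426]
ee_rot: [0.001, 1.0, -0.0, -0.002]
contact_force: [-7.7, -3.2, 29.5]
width: 0.0344
gripper_force: 52.7
```

Emit:
servo_tool --pt "0 0 0.1 0 0 0 1" --pt "0 0 0.1 0 0 0 1" --pt "0 0 0.1 0 0 0 1" --pt "0 0 0 0 0 0 1" --pt "0 0 0 0 0 0 1"

```text
clock: 16.6
position: [0.6192, 0.2899, 0.0428]
ee_rot: [0.0, 1.0, -0.0, -0.0]
contact_force: [-4.0, -1.0, 8.6]
width: 0.0344
gripper_force: 51.1
```

Emit:
servo_tool --pt "0 0 0 0 0 0 -1" --pt "0 0 0 0 0 0 -1" --pt "0 0 0 0 0 0 -1" --pt "0 0 0 0 0 0 -1" --pt "0 0 -2 0 0 0 -1"

```text
clock: 17.1
position: [0.6176, 0.2893, 0.0582]
ee_rot: [0.001, 1.0, -0.0, -0.003]
contact_force: [-0.6, -1.1, -0.0]
width: 0.0852
gripper_force: 0.0
```

Emit:
servo_tool --pt "0 0 -3 0 0 0 -1" --pt "0 0 -3 0 0 0 -1" --pt "0 0 -2 0 0 0 -1" --pt "0 4.4 0 0 0 0 -1" --pt "0 4.4 0 0 0 0 -1"

```text
clock: 17.6
position: [0.6203, 0.2024, 0.1422]
ee_rot: [-0.0, 1.0, 0.001, 0.001]
contact_force: [0.8, -1.0, 0.3]
width: 0.0851
gripper_force: 0.0
```

Emit:
servo_tool --pt "0.1 4.4 0 0 0 0 -1" --pt "0.1 4.4 0 0 0 0 -1" --pt "0.1 4.4 0 0 0 0 -1" --pt "0.1 4.4 0 0 0 0 -1" --pt "0.1 4.4 0 0 0 0 -1"

```text
clock: 18.1
position: [0.6246, -0.0196, 0.1412]
ee_rot: [0.0, 1.0, -0.0, 0.0]
contact_force: [1.3, -0.2, 0.5]
width: 0.0856
gripper_force: 0.0
```

Emit:
servo_tool --pt "0.1 4.4 0 0 0 0 -1" --pt "0 4.4 0 0 0 0 -1" --pt "0 4.4 0 0 0 0 -1" --pt "0 4.4 0 0 0 0 -1" --pt "0 4.4 0 0 0 0 -1"

```text
clock: 18.6
position: [0.6254, -0.2397, 0.1411]
ee_rot: [-0.0, 1.0, -0.0, 0.0]
contact_force: [0.1, -0.3, -0.2]
width: 0.0855
gripper_force: 0.0
```

Emit:
servo_tool --pt "0 4.3 0 0 0 0 -1" --pt "0 0 3 0 0 0 -1" --pt "0 0 2 0 0 0 -1" --pt "0 0 0 0 0 0 -1" --pt "0 0 0 0 0 0 -1"

```text
clock: 19.1
position: [0.6256, -0.2809, 0.0911]
ee_rot: [-0.0, 1.0, -0.0, -0.0]
contact_force: [0.7, -0.4, -0.1]
width: 0.0855
gripper_force: 0.0
```

Run:
```python
from h import *
look("bearing",.007,.010,"w9.png"); optics.get_image("top"); print(find("sleeve","top",.042))
```

```text
19.15 [ 0.6263 -0.281   0.0922] 0.085604764299402 [ 0.  -0.5  0. ]
[(0.57, array([258., 200.]), array([ 0.6285, -0.2795]))] []
shift [ 0.16 -0.16  8.3 ]
[(0.68, array([131., 162.]), array([0.6183, 0.2907]))]
```

Emit:
servo_tool --pt "0.15 -0.15 2.5 0 0 0 -1" --pt "0 0 2.5 0 0 0 -1" --pt "0 0 2 0 0 0 -1" --pt "0 0 1.2 0 0 0 -1" --pt "0 0 0 0 0 0 -1"

```text
clock: 19.85
position: [0.6263, -0.2788, 0.008]
ee_rot: [-0.001, 1.0, -0.0, -0.001]
contact_force: [0.2, -0.4, -0.4]
width: 0.085
gripper_force: 0.0
```

Emit:
servo_tool --pt "0 0 0 0 0 0 1" --pt "0 0 0 0 0 0 1" --pt "0 0 0 0 0 0 1" --pt "0 0 0 0 0 0 1" --pt "0 0 0 0 0 0 1"

```text
clock: 20.35
position: [0.6282, -0.2799, 0.0113]
ee_rot: [0.001, 1.0, -0.0, 0.001]
contact_force: [-1.1, 1.2, 6.1]
width: 0.0453
gripper_force: 50.8
```

Run:
```python
from h import *
look("bearing",.007,.010,"w10.png")
```

```text
20.4 [ 0.6281 -0.2799  0.0114] 0.045202083205994004 [-0.8  0.   6.7]
[(0.68, array([259., 258.]), array([ 0.6278, -0.2791]))] [array([ 0.6275, -0.28  ,  0.    ])]
shift [-0.03 -0.08  0.13]
```

View pics/w10.png

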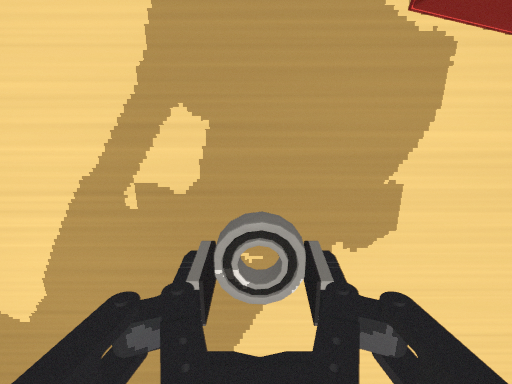

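The bearing is held flat and centred at (260,258). Carrying it to the tall stand.

Emit:
servo_tool --pt "0 0 -3 0 0 0 1" --pt "0 0 -4 0 0 0 1" --pt "0 0 -4 0 0 0 1" --pt "0 0 -3 0 0 0 1" --pt "0 -4.2 0 0 0 0 1"

```text
clock: 21.0
position: [0.6306, -0.2436, 0.1553]
ee_rot: [0.005, 1.0, -0.002, 0.006]
contact_force: [1.1, 0.9, -1.1]
width: 0.0452
gripper_force: 51.9
```

Emit:
servo_tool --pt "-0.1 -4.4 0 0 0 0 1" --pt "-0.1 -4.4 0 0 0 0 1" --pt "-0.1 -4.4 0 0 0 0 1" --pt "-0.1 -4.4 0 0 0 0 1" --pt "-0.1 -4.4 0 0 0 0 1"

```text
clock: 21.5
position: [0.6218, -0.0157, 0.1495]
ee_rot: [0.0, 1.0, -0.0, 0.0]
contact_force: [0.3, 0.1, -1.2]
width: 0.045
gripper_force: 51.9
```

Emit:
servo_tool --pt "-0.1 -4.4 0 0 0 0 1" --pt "-0.1 -4.4 0 0 0 0 1" --pt "-0.1 -4.4 0 0 0 0 1" --pt "0 -4.4 0 0 0 0 1" --pt "0 -4.4 0 0 0 0 1"

```text
clock: 22.0
position: [0.6189, 0.2044, 0.1495]
ee_rot: [0.0, 1.0, -0.0, 0.0]
contact_force: [0.8, -0.0, -1.9]
width: 0.0452
gripper_force: 51.9
```

Emit:
servo_tool --pt "0 -4.4 0 0 0 0 1" --pt "0 -4.3 0 0 0 0 1" --pt "0 0 2 0 0 0 1" --pt "0 0 1 0 0 0 1" --pt "0 0 0 0 0 0 1"

```text
clock: 22.5
position: [0.6176, 0.2887, 0.117]
ee_rot: [0.001, 1.0, -0.0, -0.002]
contact_force: [-0.0, -0.9, -2.9]
width: 0.0454
gripper_force: 51.9
```

Emit:
servo_tool --pt "0 0 0 0 0 0 1" --pt "0 0 0 0 0 0 1" --pt "0 0 0 0 0 0 1" --pt "0 0 0 0 0 0 1" --pt "0 0 0 0 0 0 1"

```text
clock: 23.0
position: [0.6195, 0.2893, 0.1197]
ee_rot: [-0.0, 1.0, -0.0, 0.0]
contact_force: [-1.0, -0.6, -0.1]
width: 0.0453
gripper_force: 51.9
```

Run:
```python
from h import *
s,R=tool(); print(s["clock"],s["position"].round(4),s["width"],s["contact_force"].round(1))
im=save("wrist","w11.png")
print(find("bearing","wrist",s["position"][2]-.004), find("sleeve","wrist",.042), find("big_gear","wrist",.021))
cv2.imwrite("pics/w11c.png",cv2.resize(im[130:384,130:390,::-1],None,fx=2,fy=2))
```

```text
23.0 [0.6195 0.2893 0.1197] 0.04533811123810196 [-1.  -0.6 -0.1]
[(0.75, array([260., 258.]), array([0.6194, 0.2902]))] [(0.64, array([258., 200.]), array([0.6242, 0.2915]))] [(0.69, array([258., 192.]), array([0.6229, 0.2912]))]
```

View pics/w11c.png

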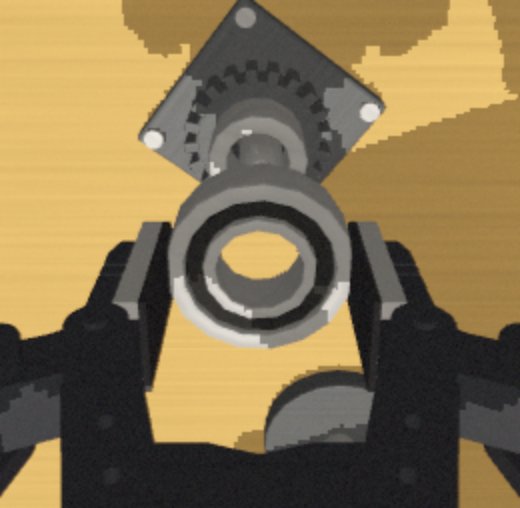

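The sleeve stands on the gear around the pin, with the bearing centred above it. Lowering.

Emit:
servo_tool --pt "0 0 1.5 0 0 0 1" --pt "0 0 1.5 0 0 0 1" --pt "0 0 1.2 0 0 0 1" --pt "0 0 0.6 0 0 0 1" --pt "0 0 0.2 0 0 0 1"

```text
clock: 23.7
position: [0.6189, 0.2895, 0.0683]
ee_rot: [0.0, 1.0, -0.0, -0.001]
contact_force: [0.2, 0.1, -1.1]
width: 0.0452
gripper_force: 51.9
```

Emit:
servo_tool --pt "0 0 0.1 0 0 0 1" --pt "0 0 0.1 0 0 0 1" --pt "0 0 0.1 0 0 0 1" --pt "0 0 0 0 0 0 1" --pt "0 0 0 0 0 0 1"

```text
clock: 24.2
position: [0.6194, 0.2896, 0.0665]
ee_rot: [-0.0, 1.0, -0.0, 0.0]
contact_force: [0.4, -0.2, -1.1]
width: 0.0452
gripper_force: 51.9
```

Emit:
servo_tool --pt "0 0 0.1 0 0 0 1" --pt "0 0 0.1 0 0 0 1" --pt "0 0 0 0 0 0 1" --pt "0 0 0 0 0 0 1" --pt "0 0 0 0 0 0 1"

```text
clock: 24.7
position: [0.6195, 0.2897, 0.0654]
ee_rot: [-0.0, 1.0, -0.0, 0.001]
contact_force: [-1.5, -0.3, 6.0]
width: 0.0454
gripper_force: 52.5
```

Seated at the expected height. Releasing and going to the small gear.

Emit:
servo_tool --pt "0 0 0 0 0 0 -1" --pt "0 0 0 0 0 0 -1" --pt "0 0 0 0 0 0 -1" --pt "0 0 0 0 0 0 -1" --pt "0 0 -2 0 0 0 -1"

```text
clock: 25.2
position: [0.6171, 0.2888, 0.0812]
ee_rot: [0.001, 1.0, -0.0, -0.003]
contact_force: [0.3, 0.3, -0.1]
width: 0.0854
gripper_force: 0.0
```

Emit:
servo_tool --pt "0 0 -3 0 0 0 -1" --pt "0 0 -3 0 0 0 -1" --pt "0.5 3.5 0 0 0 0 -1" --pt "0.5 3.5 0 0 0 0 -1" --pt "0.5 3.5 0 0 0 0 -1"

```text
clock: 25.7
position: [0.6343, 0.1838, 0.1446]
ee_rot: [0.0, 1.0, 0.0, 0.0]
contact_force: [0.4, 0.4, -0.6]
width: 0.0853
gripper_force: 0.0
```

Emit:
servo_tool --pt "0.5 3.5 0 0 0 0 -1" --pt "0.5 3.5 0 0 0 0 -1" --pt "0.5 3.4 0 0 0 0 -1" --pt "0 0 3 0 0 0 -1" --pt "0 0 3 0 0 0 -1"

```text
clock: 26.2
position: [0.6505, 0.0791, 0.0847]
ee_rot: [0.0, 1.0, -0.001, 0.002]
contact_force: [0.1, 0.8, -0.5]
width: 0.0856
gripper_force: 0.0
```

Emit:
servo_tool --pt "0 0 0 0 0 0 -1" --pt "0 0 0 0 0 0 -1" --pt "0 0 0 0 0 0 -1" --pt "0 0 0 0 0 0 -1" --pt "0 0 0 0 0 0 -1"

```text
clock: 26.7
position: [0.65, 0.0809, 0.0857]
ee_rot: [0.0, 1.0, 0.0, 0.001]
contact_force: [-0.6, 0.3, 0.5]
width: 0.0852
gripper_force: 0.0
```

Run:
```python
from h import *
look("small_gear",.009,.010,"w12.png"); print(find("hex_nut","wrist",.008)); optics.get_image("top"); print(find("bearing","top",.061))
```

```text
26.75 [0.6498 0.0809 0.0854] 0.08520696438377089 [-0.   0.8 -0.3]
[(0.78, array([259., 208.]), array([0.6487, 0.0817]))] [array([0.6467, 0.0802, 0.    ])]
shift [-0.08 -0.09  7.49]
[(0.42, array([334., 364.]), array([0.4956, 0.0135]))]
[(0.73, array([130., 160.]), array([0.619 , 0.2881]))]
```

Emit:
servo_tool --pt "-0.15 0 2.5 0 0 0 -1" --pt "0 0 2.5 0 0 0 -1" --pt "0 0 1.5 0 0 0 -1" --pt "0 0 0.9 0 0 0 -1" --pt "0 0 0 0 0 0 -1"

```text
clock: 27.5
position: [0.6468, 0.0805, 0.0089]
ee_rot: [0.0, 1.0, -0.0, -0.001]
contact_force: [1.6, 0.9, -0.2]
width: 0.0855
gripper_force: 0.0
```

Emit:
servo_tool --pt "0 0 0 0 0 0 1" --pt "0 0 0 0 0 0 1" --pt "0 0 0 0 0 0 1" --pt "0 0 0 0 0 0 1" --pt "0 0 0 0 0 0 1"

```text
clock: 28.0
position: [0.6486, 0.0807, 0.0118]
ee_rot: [0.0, 1.0, -0.0, 0.001]
contact_force: [-0.2, 0.2, 6.6]
width: 0.0396
gripper_force: 50.2
```

Run:
```python
from h import *
look("small_gear",.009,.010,"w13.png")
```

```text
28.05 [0.6486 0.0806 0.0118] 0.03942179511110868 [ 0.5 -0.8  6.7]
[(0.65, array([259., 259.]), array([0.6488, 0.0814]))] [array([0.647, 0.083, 0.   ])]
shift [ 0.02 -0.08  0.18]
```

View pics/w13.png

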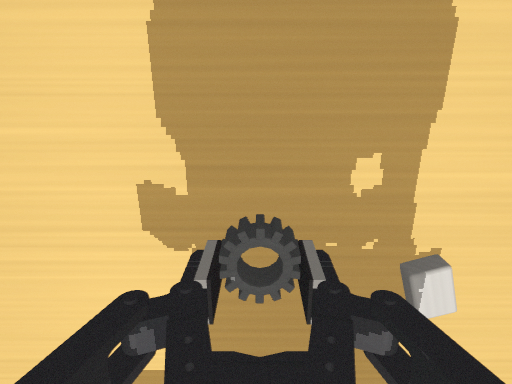

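The small gear is held centred at (260,259). Carrying it to just short of the short stand.

Emit:
servo_tool --pt "0 0 -3 0 0 0 1" --pt "0 0 -4 0 0 0 1" --pt "0 0 -4 0 0 0 1" --pt "0 0 -3 0 0 0 1" --pt "-2.9 -2.1 0 0 0 0 1"

```text
clock: 28.65
position: [0.6255, 0.0998, 0.1557]
ee_rot: [0.0, 1.0, -0.002, 0.008]
contact_force: [-0.4, 0.8, -1.1]
width: 0.0396
gripper_force: 50.8
```

Emit:
servo_tool --pt "-3.1 -2.1 0 0 0 0 1" --pt "-3.1 -2.1 0 0 0 0 1" --pt "-3.1 -2.1 0 0 0 0 1" --pt "-3.1 -2.1 0 0 0 0 1" --pt "-3.1 -2.1 0 0 0 0 1"

```text
clock: 29.15
position: [0.4622, 0.2073, 0.1502]
ee_rot: [-0.0, 1.0, -0.0, -0.0]
contact_force: [-0.6, 1.3, -0.5]
width: 0.0397
gripper_force: 50.8
```

Emit:
servo_tool --pt "-3 -2.1 0 0 0 0 1" --pt "-3 -2.1 0 0 0 0 1" --pt "0 0 1 0 0 0 1" --pt "0 0 0 0 0 0 1" --pt "0 0 0 0 0 0 1"

```text
clock: 29.65
position: [0.4045, 0.2484, 0.1402]
ee_rot: [0.0, 1.0, -0.0, 0.0]
contact_force: [0.2, -0.1, -1.2]
width: 0.0392
gripper_force: 50.8
```

Emit:
servo_tool --pt "0 0 0 0 0 0 1" --pt "0 0 0 0 0 0 1" --pt "0 0 0 0 0 0 1" --pt "0 0 0 0 0 0 1" --pt "0 0 0 0 0 0 1"

```text
clock: 30.15
position: [0.404, 0.2485, 0.1403]
ee_rot: [0.0, 1.0, -0.0, 0.0]
contact_force: [0.6, 0.0, -0.1]
width: 0.0395
gripper_force: 50.8
```

Run:
```python
from h import *
s,R=tool(); print(s["clock"],s["position"].round(4),s["width"],s["contact_force"].round(1))
im=save("wrist","w14.png")
print(find("short_stand","wrist",.006),[ray("wrist",d["at"],0) for d in finder.tip_of("short_stand","wrist")], find("small_gear","wrist",s["position"][2]-.003))
m=finder.silhouettes("hex_nut","wrist")
```

```text
30.15 [0.404  0.2485 0.1403] 0.03951661561988688 [ 0.6  0.  -0.1]
[(0.82, array([258., 135.]), array([0.4478, 0.2501]))] [array([0.45114968, 0.25153936, 0.        ])] [(0.95, array([260., 259.]), array([0.4038, 0.2494]))]
```

View pics/w14.png

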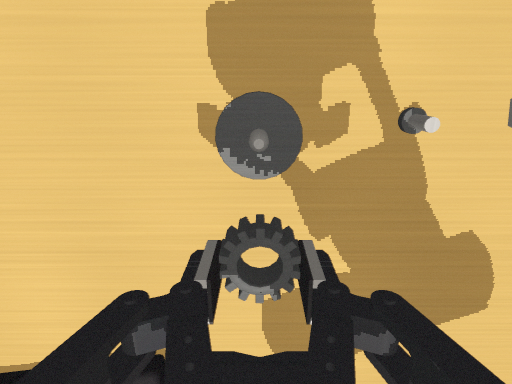

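The foot circle is centred at (259,135) and the pin tip is at (258.5,144). The held gear is at (260,259).

Run:
```python
from h import *
print(ray("wrist",(258.5,144),.042),ray("wrist",(259,135),.012),ray("wrist",(259,135),.006),manip.get_state()["position"])
```

```text
[0.44637158 0.25008232 0.042     ] [0.44880138 0.24970921 0.012     ] [0.44791581 0.24971252 0.006     ] [0.40371077 0.24868141 0.14025608]
```

Emit:
servo_tool --pt "2.1 -0.05 0 0 0 0 1" --pt "2.2 0 0 0 0 0 1" --pt "0 0 2.5 0 0 0 1" --pt "0 0 2.5 0 0 0 1" --pt "0 0 1.8 0 0 0 1"

```text
clock: 30.9
position: [0.4463, 0.249, 0.0709]
ee_rot: [0.0, 1.0, -0.0, -0.001]
contact_force: [-0.3, -0.3, -1.0]
width: 0.0394
gripper_force: 50.8
```

Emit:
servo_tool --pt "0 0 0 0 0 0 1" --pt "0 0 0 0 0 0 1" --pt "0 0 0 0 0 0 1" --pt "0 0 0 0 0 0 1" --pt "0 0 0 0 0 0 1"

```text
clock: 31.4
position: [0.4473, 0.2494, 0.0732]
ee_rot: [-0.0, 1.0, -0.0, 0.001]
contact_force: [1.2, 0.1, -0.6]
width: 0.0392
gripper_force: 50.8
```

Run:
```python
from h import *
s,R=tool(); print(s["clock"],s["position"].round(4),s["contact_force"].round(1))
im=save("wrist","w15.png")
print(find("short_stand","wrist",.006), find("small_gear","wrist",s["position"][2]-.003))
cv2.imwrite("pics/w15c.png",cv2.resize(im[130:384,130:390,::-1],None,fx=2,fy=2))
```

```text
31.4 [0.4473 0.2494 0.0732] [ 1.2  0.1 -0.6]
[(0.82, array([260., 210.]), array([0.4482, 0.2499]))] [(0.69, array([259., 258.]), array([0.4474, 0.25  ]))]
```

View pics/w15c.png

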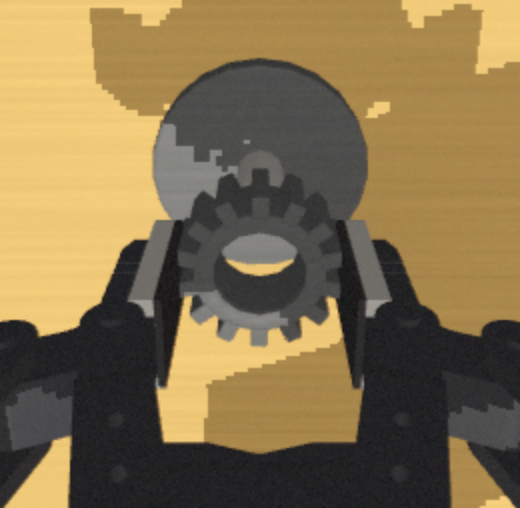

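The gear is centred in front of the pin, whose base shows just above it at about (261,152) in the crop. Lowering.

Emit:
servo_tool --pt "0 0 1.2 0 0 0 1" --pt "0 0 1.2 0 0 0 1" --pt "0 0 1.2 0 0 0 1" --pt "0 0 0.7 0 0 0 1" --pt "0 0 0.4 0 0 0 1"

```text
clock: 32.05
position: [0.446, 0.2489, 0.0238]
ee_rot: [0.0, 1.0, -0.0, -0.001]
contact_force: [-0.6, 0.7, -0.1]
width: 0.0388
gripper_force: 51.1
```

Emit:
servo_tool --pt "0 0 0.1 0 0 0 1" --pt "0 0 0.1 0 0 0 1" --pt "0 0 0.1 0 0 0 1" --pt "0 0 0 0 0 0 1" --pt "0 0 0 0 0 0 1"

```text
clock: 32.55
position: [0.4461, 0.2489, 0.0237]
ee_rot: [0.0, 1.0, -0.0, -0.0]
contact_force: [-3.6, -3.2, 11.4]
width: 0.0393
gripper_force: 52.0
```

Emit:
servo_tool --pt "0 0 0 0 0 0 -1" --pt "0 0 0 0 0 0 -1" --pt "0 0 0 0 0 0 -1" --pt "0 0 0 0 0 0 -1" --pt "0 0 -2 0 0 0 -1"

```text
clock: 33.05
position: [0.4449, 0.2484, 0.0403]
ee_rot: [0.001, 1.0, -0.0, -0.003]
contact_force: [-0.6, -0.0, -0.3]
width: 0.0853
gripper_force: 0.0
```

Emit:
servo_tool --pt "0 0 -3 0 0 0 -1" --pt "0 0 -3 0 0 0 -1" --pt "0.3 3.9 0 0 0 0 -1" --pt "0.3 3.9 0 0 0 0 -1" --pt "0.3 3.9 0 0 0 0 -1"

```text
clock: 33.55
position: [0.4559, 0.1313, 0.1025]
ee_rot: [0.0, 1.0, 0.001, 0.0]
contact_force: [1.3, -0.2, -0.6]
width: 0.0853
gripper_force: 0.0
```

Emit:
servo_tool --pt "0.3 3.9 0 0 0 0 -1" --pt "0.3 3.9 0 0 0 0 -1" --pt "0.3 3.8 0 0 0 0 -1" --pt "0 0 1 0 0 0 -1" --pt "0 0 0 0 0 0 -1"

```text
clock: 34.05
position: [0.4637, 0.0157, 0.0912]
ee_rot: [-0.0, 1.0, -0.001, -0.001]
contact_force: [-0.9, -0.2, -0.4]
width: 0.0856
gripper_force: 0.0
```

Emit:
servo_tool --pt "0 0 0 0 0 0 -1" --pt "0 0 0 0 0 0 -1" --pt "0 0 0 0 0 0 -1" --pt "0 0 0 0 0 0 -1" --pt "0 0 0 0 0 0 -1"

```text
clock: 34.55
position: [0.4648, 0.0167, 0.0924]
ee_rot: [0.0, 1.0, 0.0, 0.0]
contact_force: [-0.0, 0.1, -0.1]
width: 0.0855
gripper_force: 0.0
```

Run:
```python
from h import *
look("hex_nut",.008,.010,"w16.png"); im=cv2.imread("pics/w16.png")
cv2.imwrite("pics/w16c.png",cv2.resize(im[130:280,180:340],None,fx=4,fy=4,interpolation=cv2.INTER_CUBIC))
optics.get_image("top"); print(find("small_gear","top",.021))
```

```text
34.6 [0.4647 0.0165 0.0924] 0.08558990168107274 [ 0.3  0.4 -0. ]
[(0.68, array([267., 196.]), array([0.4696, 0.0116]))] [array([0.4691, 0.0135, 0.    ])]
shift [0.49 0.47 8.24]
[(0.75, array([146., 232.]), array([0.4456, 0.2491]))]
```

View pics/w16c.png

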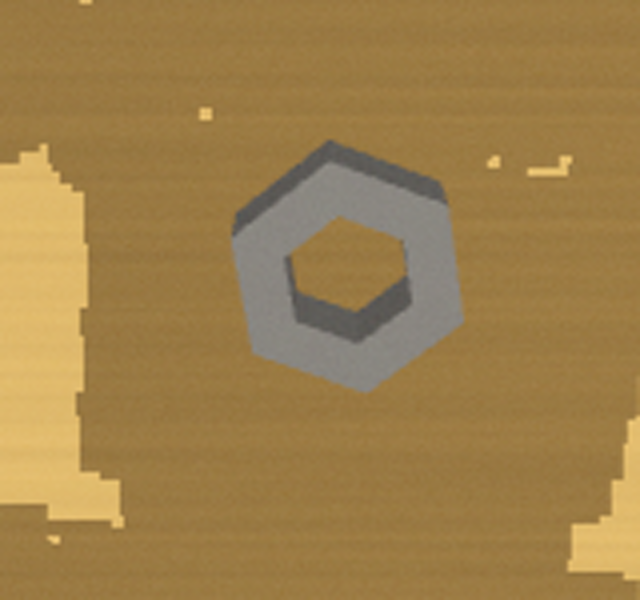

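The crop shows the nut's top face with left edge (233,238)–(252,353) and right edge (447,205)–(462,322). That's turned roughly 9° from the tool.

Run:
```python
from h import *
C=[(233,238),(252,353),(368,392),(462,322),(447,205),(332,162)]
W=np.array([ray("wrist",(180+(x+.5)/4-.5,130+(y+.5)/4-.5),.016)[:2] for x,y in C]); print(W.round(4),W.mean(0).round(4))
for a,b in ((0,1),(4,3)):
    d=W[a]-W[b]; print("angle of edge from world +x, ccw deg",np.degrees(np.arctan2(d[1],d[0])).round(1))
print("opp corners",[np.linalg.norm(W[i]-W[i+3]).round(4) for i in range(3)])
print(delta([*W.mean(0),.01]))
```

```text
[[ 0.4782  0.0326]
 [ 0.4554  0.0296]
 [ 0.4473  0.0076]
 [ 0.4616 -0.0098]
 [ 0.4845 -0.0062]
 [ 0.4925  0.0146]] [0.4699 0.0114]
angle of edge from world +x, ccw deg 7.6
angle of edge from world +x, ccw deg 8.9
opp corners [np.float64(0.0455), np.float64(0.0461), np.float64(0.0458)]
[0.52 0.48 8.23]
```

Emit:
servo_tool --pt "0.5 0.5 2 0 0 0 -1" --pt "0 0 2 0 0 -4.1 -1" --pt "0 0 2 0 0 -4.1 -1" --pt "0 0 2.1 0 0 0 -1" --pt "0 0 0 0 0 0 -1"

```text
clock: 35.3
position: [0.4676, 0.0113, 0.0093]
ee_rot: [-0.0, 0.997, 0.071, -0.003]
contact_force: [0.0, 0.0, 0.1]
width: 0.0852
gripper_force: 0.0
```

Emit:
servo_tool --pt "0 0 0 0 0 0 1" --pt "0 0 0 0 0 0 1" --pt "0 0 0 0 0 0 1" --pt "0 0 0 0 0 0 1" --pt "0 0 0 0 0 0 1"

```text
clock: 35.8
position: [0.4706, 0.011, 0.0125]
ee_rot: [0.0, 0.997, 0.071, 0.001]
contact_force: [-0.8, -0.9, 5.2]
width: 0.0383
gripper_force: 50.5
```

Run:
```python
from h import *
look("hex_nut",.008,.010,"w17.png"); s,R=tool(); print(R.as_matrix().round(3).tolist(), s["gripper_force"])
```

```text
35.85 [0.4706 0.011  0.0125] 0.03870116302164816 [-1.1 -0.6  6.6]
[(0.65, array([259., 259.]), array([0.4696, 0.0116]))] [array([0.4691, 0.0117, 0.    ])]
shift [-0.1  -0.07  0.25]
[[0.99, 0.142, 0.003], [0.142, -0.99, -0.0], [0.003, 0.001, -1.0]] 50.45702023431659
```

Emit:
servo_tool --pt "0 0 -3 0 0 0 1" --pt "0 0 -4 0 0 0 1" --pt "0 0 -3 0 0 0 1" --pt "0 0 0 0 0 4.1 1" --pt "0 0 0 0 0 4.1 1"

```text
clock: 36.45
position: [0.4704, 0.0111, 0.113]
ee_rot: [0.0, 1.0, -0.002, 0.002]
contact_force: [0.2, 0.1, -0.4]
width: 0.0386
gripper_force: 51.4
```

Emit:
servo_tool --pt "-0.4 -4 0 0 0 0 1" --pt "-0.4 -4 0 0 0 0 1" --pt "-0.4 -4 0 0 0 0 1" --pt "-0.4 -4 0 0 0 0 1" --pt "-0.4 -4 0 0 0 0 1"

```text
clock: 36.95
position: [0.4492, 0.2126, 0.1116]
ee_rot: [-0.0, 1.0, -0.0, 0.0]
contact_force: [0.9, 0.3, -1.6]
width: 0.0386
gripper_force: 51.3
```

Emit:
servo_tool --pt "-0.35 -3.8 0 0 0 0 1" --pt "0 0 1 0 0 0 1" --pt "0 0 0 0 0 0 1" --pt "0 0 0 0 0 0 1" --pt "0 0 0 0 0 0 1"

```text
clock: 37.45
position: [0.4464, 0.2481, 0.1014]
ee_rot: [0.0, 1.0, -0.001, 0.0]
contact_force: [0.4, -0.2, -0.4]
width: 0.0385
gripper_force: 51.4
```

Emit:
servo_tool --pt "0 0 0 0 0 0 1" --pt "0 0 0 0 0 0 1" --pt "0 0 0 0 0 0 1" --pt "0 0 0 0 0 0 1" --pt "0 0 0 0 0 0 1"

```text
clock: 37.95
position: [0.4463, 0.2491, 0.1013]
ee_rot: [0.0, 1.0, -0.0, 0.0]
contact_force: [-0.2, 0.2, -1.2]
width: 0.0383
gripper_force: 51.4
```

Run:
```python
from h import *
s,R=tool(); print(s["clock"],s["position"].round(4),s["width"],s["contact_force"].round(1))
im=save("wrist","w18.png"); z=s["position"][2]
print(find("short_stand","wrist",.006), find("small_gear","wrist",.021),find("hex_nut","wrist",z-.005))
```

```text
37.95 [0.4463 0.2491 0.1013] 0.038271928298954455 [-0.2  0.2 -1.2]
[(0.77, array([259., 192.]), array([0.4511, 0.2502]))] [(0.82, array([260., 200.]), array([0.4497, 0.2495]))] [(0.73, array([260., 259.]), array([0.4451, 0.2499]))]
```

Emit:
servo_tool --pt "0.15 0 1.5 0 0 0 1" --pt "0 0 1.5 0 0 0 1" --pt "0 0 1.2 0 0 0 1" --pt "0 0 0.8 0 0 0 1" --pt "0 0 0.5 0 0 0 1"

```text
clock: 38.65
position: [0.4475, 0.2491, 0.0455]
ee_rot: [0.0, 1.0, -0.0, -0.0]
contact_force: [-0.3, -1.0, -1.2]
width: 0.0387
gripper_force: 51.4
```

Emit:
servo_tool --pt "0 0 0.2 0 0 0 1" --pt "0 0 0.1 0 0 0 1" --pt "0 0 0.1 0 0 0 1" --pt "0 0 0 0 0 0 1" --pt "0 0 0 0 0 0 1"

```text
clock: 39.15
position: [0.448, 0.2493, 0.0426]
ee_rot: [-0.0, 1.0, -0.0, 0.0]
contact_force: [-0.8, -0.7, -0.3]
width: 0.0383
gripper_force: 51.4
```

Emit:
servo_tool --pt "0 0 0.1 0 0 0 1" --pt "0 0 0 0 0 0 1" --pt "0 0 0 0 0 0 1" --pt "0 0 0 0 0 0 1" --pt "0 0 0 0 0 0 1"

```text
clock: 39.65
position: [0.448, 0.2493, 0.0425]
ee_rot: [-0.0, 1.0, -0.0, 0.001]
contact_force: [-2.1, -0.8, 7.4]
width: 0.0385
gripper_force: 52.3
```

Emit:
servo_tool --pt "0 0 0 0 0 0 -1" --pt "0 0 0 0 0 0 -1" --pt "0 0 0 0 0 0 -1" --pt "0 0 0 0 0 0 -1" --pt "0 0 -2 0 0 0 -1"

```text
clock: 40.15
position: [0.4458, 0.2484, 0.0593]
ee_rot: [0.001, 1.0, -0.0, -0.003]
contact_force: [-0.3, -0.8, -0.1]
width: 0.0855
gripper_force: 0.0
```

Emit:
servo_tool --pt "0 0 -4 0 0 0 -1" --pt "0 0 -4 0 0 0 -1" --pt "-4 0 0 0 0 0 -1" --pt "0 0 0 0 0 0 -1" --pt "0 0 0 0 0 0 -1"

```text
clock: 40.65
position: [0.4069, 0.2491, 0.1413]
ee_rot: [0.0, 1.0, 0.0, 0.0]
contact_force: [-0.6, 0.2, -0.1]
width: 0.0852
gripper_force: 0.0
```

Run:
```python
from h import *
im=save("wrist","w19.png"); print(manip.get_state()["position"])
for n,z in (("hex_nut",.038),("small_gear",.021),("short_stand",.006)): print(n,find(n,"wrist",z))
optics.get_image("top"); optics.get_image("scene")
for c in ("top","scene"):
  for n,z in (("big_gear",.021),("sleeve",.042),("bearing",.061),("small_gear",.021),("hex_nut",.038)): print(c,n,find(n,c,z))
```

```text
[0.40779156 0.24923904 0.14116535]
hex_nut [(0.63, array([259., 145.]), array([0.4489, 0.2499]))]
small_gear [(0.69, array([259., 137.]), array([0.4528, 0.2501]))]
short_stand [(0.88, array([259., 138.]), array([0.4496, 0.25  ]))]
top big_gear [(0.56, array([137., 166.]), array([0.6104, 0.2806]))]
top sleeve []
top bearing [(0.58, array([130., 160.]), array([0.6178, 0.288 ]))]
top small_gear []
top hex_nut [(0.51, array([144., 231.]), array([0.4469, 0.2497]))]
scene big_gear [(0.74, array([383., 302.]), array([0.6259, 0.2901]))]
scene sleeve [(0.54, array([384., 301.]), array([0.6365, 0.2894]))]
scene bearing []
scene small_gear [(0.65, array([392., 226.]), array([0.4629, 0.2483]))]
scene hex_nut [(0.65, array([398., 216.]), array([0.4477, 0.2499]))]
```

Every part reached its expected height and the views agree, so I'm handing in.

```bash
python3 -c "
from rig import manip
print(manip.sign_off())"
```

```text
the job is handed in; nothing more can be done
None
```

I built both rotors in the order asked and handed the job in at about 41 s. Each part reached its seated height and was released. The bearing and the nut were placed and released without a final close-up; I checked them by contact height, the networks' positions and the fixed cameras.

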